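# Strap the eyepiece and hold the objective in the V of a bench macroscope

## Task

Set up the bench scope for looking at the break of the joined sherd: first press the open steel strap down over the eyepiece tube until its latch snaps and holds it shut. Then take the long lens barrel (the objective, not the shorter open extension tube) from the rack, lay it without a drop in the front V with its front lens facing the sherd and its rear end butted against the eyepiece tube, and press it down so that it bears firmly on both sides of the V (a push of about 10 to 15 N). Finish while still holding it pressed there, so that I can screw on the clamp bar; do not disturb anything else on the desk.

Things in the scene. Friction and masses are not known exactly. Their poses are not given: they have to be found in the camera images.
- scope_mount: Fixed aluminium scope mount: base plate 216 x 96 x 10 mm with V ribs. Origin on the desk under the optical axis; x along that axis towards the sherd, y left, z up. Axis of a seated 40 mm barrel: y = 0, z = 54 mm. The rear V rib (x -76 to -46 mm) carries the eyepiece tube; the strap's latch stands at its right (y -47 to -60 mm, up to z = 72 mm).
- v_axis (a point): Point on the optical axis midway between the two front ribs, 54 mm above the desk (axes as the mount); the butted objective's centre comes to lie here or 1 to 2 mm nearer the eyepiece. The ribs are 14 mm thick, 76 mm apart (38 mm before and behind), with 62 mm of room for fingers between them down to the base plate (z = 10 mm).
- v_left: Left (+y) 45 degree faces of the two front V ribs, fixed to the mount; origin and axes as the mount. Ribs 68 mm wide, 48 mm high, the 90 degree V 44 mm wide at its top.
- v_right: Right (-y) 45 degree faces of the two front V ribs; origin and axes as the mount.
- strap (a joint): Angle of the strap over the eyepiece tube, rad: 0 shut, up to 1.3 as its right end swings up and to the left; stays where it is left. Hinge line along the mount's x at x = -61, y = +42, z = 56 mm. Its foot meets a spring latch at about 0.12 rad, passes at 0.07 and is held below it at 0 to 0.03; passing takes 6 to 8 N at the free end.
- strap_press (a point): Where to press: rubber spot on the upper (outer) face of the strap (steel, 20 mm wide, 80 mm across, flat on top) near its free end. Shut, it lies at x = -61, y = -28, z = 80 mm of the mount; from the hinge line it is 70 mm across and 24 mm up. Its z axis is the outward normal of the face to push.
- eyepiece_front (a point): Centre of the flat front face of the eyepiece tube (x axis along the tube, forward). The tube is loose in the rear V: 40 mm diameter, 90 mm long, 0.16 kg, with two 47 mm flanges that straddle the rear rib with 1.5 mm end play. At the start the face is at x = -20 mm of the mount.
- objective_center (a point): Centre (on the axis, half-way along) of the objective, the thing to take: black cylindrical lens barrel, 40 mm diameter, 120 mm long, about 0.2 kg, glass at both ends, two ribbed grip rings, thin bright ring near the front. x axis along the barrel to the front lens, z up. It lies in the rack, axis 36 mm above the desk.
- objective_rear (a point): Centre of the objective's rear end, 60 mm behind its centre along its -x; the last 4 mm is a neck of 33 mm diameter.
- objective: The objective's body; origin and axes the same as objective_center.
- extension_center (a point): Centre of the extension tube, to be left alone: black, 40 mm diameter, only 90 mm long, open hollow ends without glass. It lies in the other place of the rack, 100 mm beside the objective; which place is which varies.
- lens_rack: Fixed grey lens rack, base 132 x 176 x 6 mm; origin on the desk at its centre, x along the barrels. Places at y = +50 and -50 mm, each two small V ribs (28 mm high, 50 mm wide, 10 mm thick) at x = +38 and -38 mm: 66 mm of room for fingers between them.
- joined_sherd: The joined sherd under study, a bowl wall 185 mm high and 196 mm wide standing fixed about 0.24 m ahead of the mount's origin (110 mm clear of the seated objective); origin under its centre. Do not touch.
- front_bar: Bystander, leave alone: the loose clamp bar with two screws.
- sherd_l1: Bystander, leave alone: a crescent sherd.
- sherd_b4: Bystander, leave alone: a small sherd.
There are look-alikes about, which are no part of the job. Leave any turquoise look-alike of the objective alone.

How it is judged:
On the way, in this order (a step that is already met when the one before it is completed fails the run):
1. the strap is snapped shut while the objective still lies in the rack (value of joint strap below 0.045 rad and height (world z) of objective_center below 0.045 m), for 0.2 s.
2. the objective is lifted clear of the rack (height (world z) of objective_center above 0.06 m and contact force between the fingers and objective above 0.01 N), for 0.1 s.
3. the objective lies on both sides of the front V (contact force between objective and v_left above 0.3 N and contact force between objective and v_right above 0.3 N and angle between the x axis of objective and the x axis of scope_mount, either way round below 0.06 rad), for 0.1 s.
At the end, for the whole second after the job is handed in: Strap latched (below 0.045 rad); objective in the front V (within 0.03 rad of the optical axis), rear end centre within 6 mm of the eyepiece face centre, pressed with over 3 N onto each side of the V (its weight alone gives under 2 N), fingers still bearing on it (over 2 N), at rest (value of joint strap below 0.045 rad and distance between objective_rear and eyepiece_front below 0.006 m and angle between the x axis of objective and the x axis of scope_mount, either way round below 0.03 rad and contact force between objective and v_left above 3 N and contact force between objective and v_right above 3 N and contact force between the fingers and objective above 2 N and linear speed of objective below 0.01 m/s); the arm keeps its last pose, push and grip.
It fails at once if the objective is dropped (falls free, unheld, faster than 0.4 m/s) (linear speed of objective above 0.4 m/s and contact force between the fingers and objective below 0.1 N).
It fails at once if the objective is slammed or crushed into the V (over 60 N on one side) (contact force between objective and v_left above 60 N or contact force between objective and v_right above 60 N).
It fails at once if the eyepiece tube is knocked out of its V (its front face shifts over 8 mm) (distance of eyepiece_front from where it was at the start of the episode above 0.008 m).
It fails at once if the extension tube is disturbed (over 15 mm) (distance of extension_center from where it was at the start of the episode above 0.015 m).
It fails at once if a bystander is pushed over 20 mm (distance of any of front_bar, sherd_l1, sherd_b4 from where it was at the start of the episode above 0.02 m).
It also fails if it takes over 67 s, if anything falls off the work surface, if the arm or the gripper's body presses on something with over 40 N, if the wrist force passes 120 N, or if a joint passes its speed limit or range.

## Robot

A 6-joint arm with a two-finger parallel gripper is mounted at the origin on a cart in front of the work surface, level with it; the furniture and walls round the work are solid. World frame = base frame: x ahead of the robot, y to its left, z up, the work surface at z = 0. Lengths are in m, angles in rad, forces in N, time in s.
With the tool pointing down it reaches from about 0.3 to 0.95 m from the base axis. Payload 3.1 kg.
Tool frame: the origin (TCP) lies midway between the tips of the shut fingers; the grasp point (between the pads) lies 19 mm behind it; x points along the fingers, y is the direction in which the jaws open and shut, and the axes are right-handed (so a half turn about x gives the same grasp; the last joint's range is limited). The gripper opens to 85 mm and grips with 20 to 120 N. Pads are 22 mm wide; open, the fingers measure 114 mm over their backs; the gripper's body (76 mm by 85 mm) begins 54 mm behind the grasp point. The pads swing forward as they close: fully open they stand 13 mm farther back than shut.
Start: joints at [1.193, 0.308, 1.634, -0, 1.2, -0.07], TCP at [0.189, 0.596, 0.231] pointing down, gripper open.
Joint ranges: [-3.06, 3.06], [-0.79, 1.96], [0.05, 2.63], [-1.19, 4.34], [0.05, 2.64], [-2.94, 2.94]. Speed limits (rad/s): [2.79, 2.79, 3.14, 3.14, 3.14, 3.14].

## Interface

Orientations are given as a unit quaternion [w, x, y, z].
In Python, from rig import * gives the robot as it stands. The module is installed in compiled form; this text tells all that it offers.
- The arm moves only by the shell command python3 -m crank 'ROWS' [OPENING] [FORCE]. ROWS is JSON, a list of rows, each an object of numbers: "tx", "ty", "tz": the shift along the tool's x, y, z in cm; "roll": the turn about the tool's x in rad. A call has 1 to 10 rows; each row shifts and turns the commanded pose from where the row before left it, along the tool's axes as they then stand; what a row does not reach is not made up. A row lasts 1/8 s, in which the tool goes at most 62.5 mm and 10.7 degrees, less where a joint would pass 70% of its speed; a pose out of reach is approached as far as the arm can. A call is refused whole if a number of a shift passes 6.25 or a number of a turn 0.188, either way. A call with a gripper value outside its range is refused whole. OPENING is the closure, from 0 (fully open) to 1 (shut), set as the call begins (- or left out, the last holds). The fingers move at their own pace and stop on an object; FORCE is the grip in N (left out, the last holds). Time passes only in rows, so rows that do not move let the fingers close. It gives the time, the measured TCP pose, the force and the opening at its end, in the units of the state.
- observe(): the state, without advancing time (a new reading comes with each control period).
- camera(name): name is "scene" or "top" or "wrist"; returns a dict with "pixels" (420x560x3 uint8, red, green, blue), "fovy" (degrees; the focal length in pixels is half the picture's height over the tangent of half this angle, whatever the lens; pixels are square), "cx", "cy" (the principal point, pixels), "eye" and "rotation" of the camera in the world. Camera axes: x right, y up, looking along -z (the intrinsics and any distortion apply to the point x, -y, -z); pixel columns grow to the right and rows downward; lengths in m; the calibration is good to about 2 mm. A picture is of the moment at which its call begins. There is no depth.
- sign_off(): hands the job in, once; it reports no verdict.
The state is a dict: "clock": time; "joint_positions": joint angles; "joint_vel": joint speeds; "tau": joint torques, N m; "tcp_pos": TCP position; "eef_rot": TCP orientation; "contact_force": force on the tool from outside, world axes, zero at the start; "wrist_torque": the same for the moment, N m; "finger_gap": finger opening in m.
Only numpy, scipy, OpenCV 4.12 (cv2) and the standard library are available. Lean on these libraries where they do the work, as an engineer would, in place of code of your own. Each camera call takes 0.05 s, during which the arm holds its last target.

## Working session

There is one attempt and no reset: what is moved stays moved. The work goes in short steps, Python scripts to look and compute and a shell command to move; the robot and the scene stay as the last step left them, time stands still between calls to the robot, and variables do not carry over. Pictures are saved under pics/ and viewed, and the job is handed in when it is done.

```bash
mkdir -p pics
python3 - <<'E'
from rig import *
import cv2
for n in ["scene","top","wrist"]:
    c=camera(n); cv2.imwrite(f"pics/{n}0.png",c["pixels"][:,:,::-1])
    print(n,{k:(v.tolist() if hasattr(v,'tolist') else v) for k,v in c.items() if k!="pixels"})
print(observe())
E
```

```text
scene {'fovy': 49.313526852055276, 'cx': 287.3056787618331, 'cy': 217.88084412018952, 'eye': [-0.23093349588676673, -0.6724538516864207, 0.6151015373392589], 'rotation': [0.7709191913451608, 0.48047146145482655, -0.2109764729969604, -0.3609982035757925]}
top {'fovy': 51.9257869717889, 'cx': 288.8743999426206, 'cy': 207.81819908075317, 'eye': [0.41637550014575636, 0.0063029516408427, 1.0567910481073943], 'rotation': [-0.6973460123387858, -0.05825891199566718, 0.04304438610460076, 0.7130649473036471]}
wrist {'fovy': 66.32624933808147, 'cx': 279.67759360668293, 'cy': 214.27966239430177, 'eye': [0.12587779392581888, 0.6147997394605086, 0.37235268141770567], 'rotation': [0.8000546815989781, -0.10588886439076656, -0.07676917066407436, 0.5854968396884324]}
{'clock': 0.15, 'joint_positions': array([ 1.19330275e+00,  3.08872252e-01,  1.63492072e+00, -4.37672021e-05,
        1.19968327e+00, -6.97282571e-02]), 'joint_vel': array([ 0.00029633, -0.00210136, -0.00421178,  0.00016184, -0.00111394,
        0.00178038]), 'tau': array([-3.09326913e-05, -4.15798759e+01, -2.77149099e+01, -5.96547852e-05,
        6.02265325e-03,  1.02549018e-05]), 'tcp_pos': array([0.18914194, 0.59499925, 0.23025634]), 'eef_rot': array([ 0.69861812,  0.10772437,  0.69888536, -0.1090295 ]), 'contact_force': array([ 0.64944157, -0.98195723,  0.02589957]), 'wrist_torque': array([-0.02932274, -0.02280352, -0.014897  ]), 'finger_gap': 0.08555872420089068}
```

View pics/scene0.png

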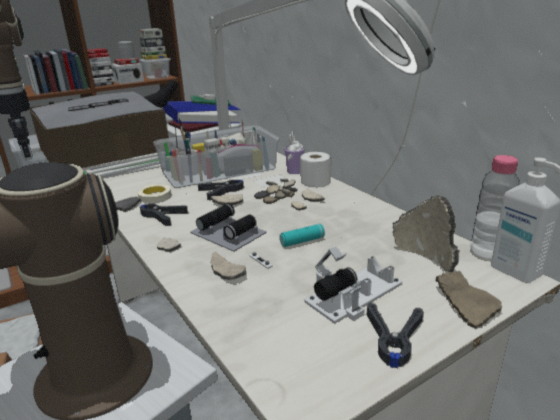

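View pics/top0.png

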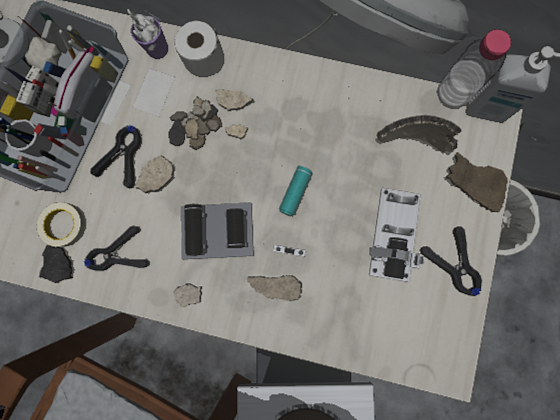

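View pics/wrist0.png

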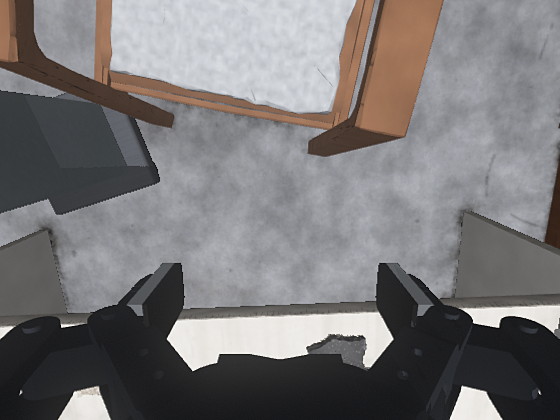

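Scene: the candidates in the top view are the left rack barrel (193,230), which is longer; the right rack barrel (237,228), which is shorter; and the turquoise barrel (296,190), a look-alike. I'll check close crops next.

```bash
cat > h.py <<'E'
import numpy as np, cv2
from scipy.spatial.transform import Rotation as R
def rot(q): return R.from_quat([q[1],q[2],q[3],q[0]]).as_matrix()
def f(c): return 210/np.tan(np.radians(c["fovy"])/2)
def proj(c,P):
    p=(np.atleast_2d(P)-np.array(c["eye"]))@rot(c["rotation"])
    return np.c_[c["cx"]+f(c)*p[:,0]/-p[:,2], c["cy"]-f(c)*p[:,1]/-p[:,2]]
def ray(c,uv,z):
    d=rot(c["rotation"])@np.array([(uv[0]-c["cx"])/f(c),-(uv[1]-c["cy"])/f(c),-1])
    e=np.array(c["eye"]); return e+d*(z-e[2])/d[2]
def crop(c,x0,y0,x1,y1,s,name):
    im=cv2.resize(c["pixels"][y0:y1,x0:x1,::-1],None,fx=s,fy=s,interpolation=cv2.INTER_CUBIC); cv2.imwrite(name,im)
E
python3 - <<'E'
from rig import *
from h import *
import pickle
t=camera("top");s=camera("scene")
pickle.dump((t,s),open("c.pkl","wb"))
crop(t,170,190,270,270,8,"pics/rack_t.png")
crop(t,355,175,455,290,5,"pics/mount_t.png")
crop(s,290,235,410,325,6,"pics/mount_s.png")
crop(s,180,195,280,255,6,"pics/rack_s.png")
E
```

```text
(no output)
```

View pics/rack_t.png

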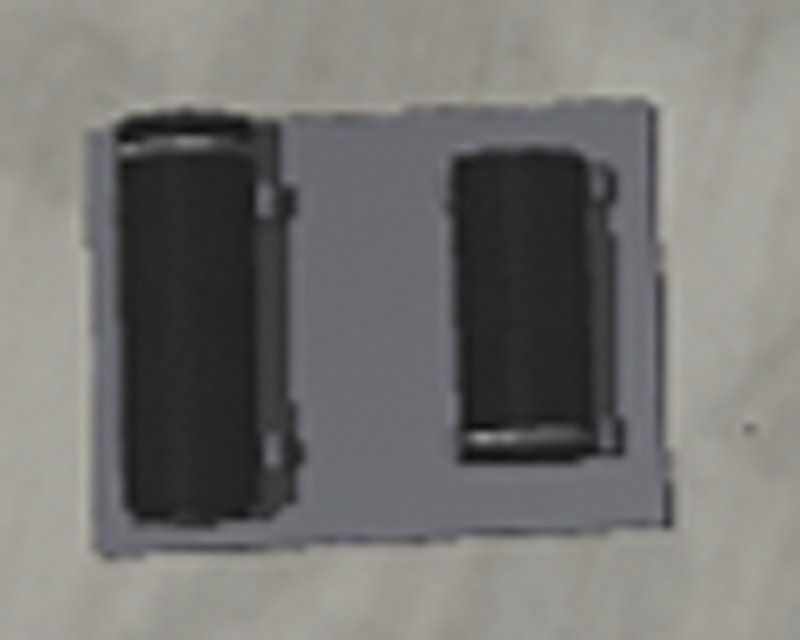

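View pics/mount_t.png

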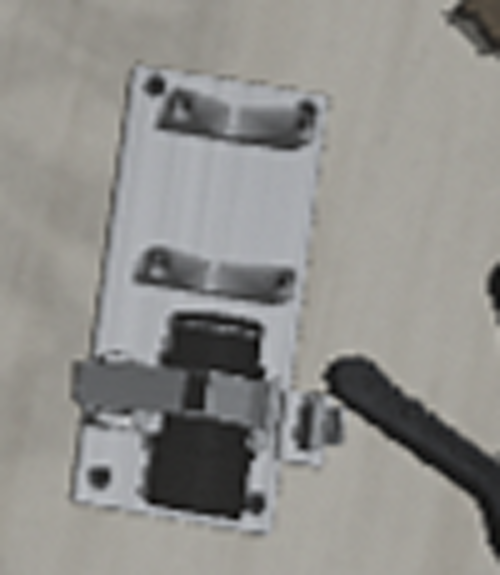

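View pics/mount_s.png

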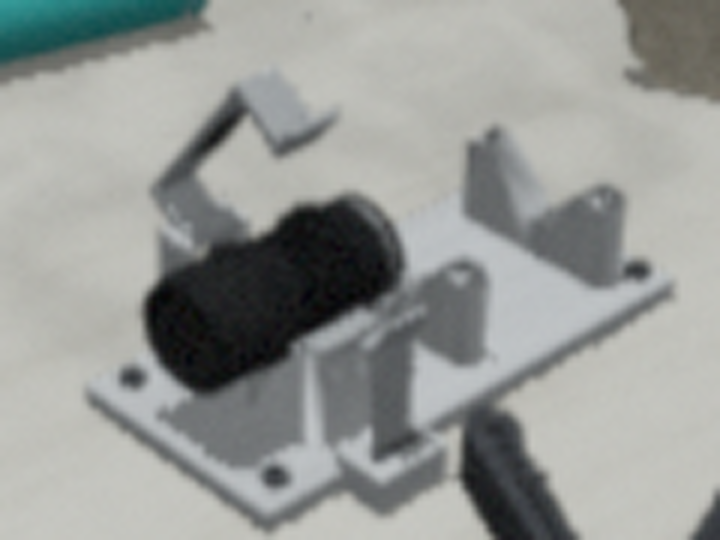

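View pics/rack_s.png

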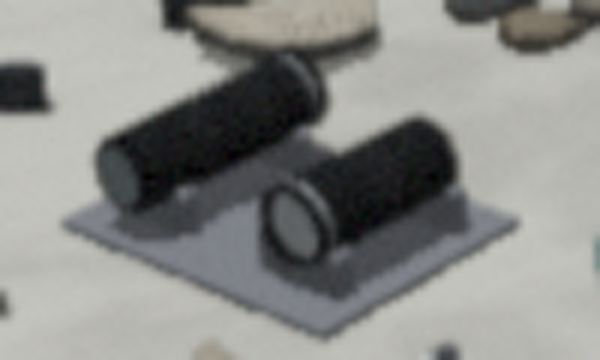

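Both crops agree. The left barrel is longer, has glass at the ends and a bright ring at its far end, so it's the objective with its front away from the robot. The right one is shorter with open ends, so it's the extension tube. The strap stands open at the robot end of the mount. Next I'll fit the poses.

```bash
cat > fit.py <<'E'
from h import *
import pickle
from scipy.optimize import least_squares
t,s=pickle.load(open("c.pkl","rb"))
def T(p,P):
    c,n=np.cos(p[2]),np.sin(p[2]);P=np.atleast_2d(P)
    return np.c_[p[0]+c*P[:,0]-n*P[:,1],p[1]+n*P[:,0]+c*P[:,1],P[:,2]]
def fit(Pt,ut,Ps,us,p0):
    g=lambda p:np.r_[(proj(t,T(p,Pt))-ut).ravel(),(proj(s,T(p,Ps))-us).ravel()]
    r=least_squares(g,p0);return r.x,r.fun.reshape(-1,2)
A=lambda a,k,o:np.array(a)/k+np.array(o)-0.5+0.5/k
def box(x,y,z): return np.array([[x,y,z],[x,-y,z],[-x,-y,z],[-x,y,z]])
b=box(.066,.088,.006)
ut=A([[90,130],[652,100],[668,525],[102,555]],8,(170,190))
us=A([[518,220],[325,338],[65,220]],6,(180,195))
rk,e1=fit(b,ut,b[1:],us,[.4,.2,0])
b=box(.108,.048,.010)
ut=A([[133,65],[328,95],[270,530],[75,500]],5,(355,175))
us=A([[670,288],[268,525],[90,390]],6,(290,235))
mt,e2=fit(b,ut,b[1:],us,[.4,-.2,0])
E
cat > a.py <<'E'
from fit import *
for p,e in((rk,e1),(mt,e2)): print(p.round(4)); print(e.round(1).tolist())
for y in(.05,-.05):
  for x in (.06,-.06): print("rack barrel",y,x,T(rk,[x,y,.036]).round(4),proj(t,T(rk,[x,y,.036])),proj(s,T(rk,[x,y,.036])))
def st(a,lat=.07,up=.024,x=-.061): # strap point at angle a
    y=-lat*np.cos(a)+up*np.sin(a); z=lat*np.sin(a)+up*np.cos(a)
    return [x,.042+y,.056+z]
for a in np.arange(0,1.31,.1): print(round(a,1),np.round(st(a),3),proj(t,T(mt,st(a)))[0].round(1),proj(s,T(mt,st(a)))[0].round(1))
E
python3 a.py
```

```text
[0.5164 0.2051 0.0297]
[[0.0, 0.0], [0.6, -0.0], [0.6, 0.5], [-0.7, 0.4], [1.0, -0.8], [-0.0, -1.2], [-0.9, -0.6]]
[ 0.4973 -0.2287 -0.1822]
[[0.2, 0.1], [0.3, 0.1], [1.1, 1.5], [-0.1, 0.9], [1.2, -2.1], [0.3, -1.8], [-0.9, -1.1]]
rack barrel 0.05 0.06 [[0.5749 0.2569 0.036 ]] [[193.19724075 205.60556091]] [[229.94588146 209.06648951]]
rack barrel 0.05 -0.06 [[0.455  0.2533 0.036 ]] [[194.13043074 255.69005889]] [[198.98749708 224.18505786]]
rack barrel -0.05 0.06 [[0.5779 0.1569 0.036 ]] [[234.61052967 203.39411816]] [[254.98249818 218.13461942]]
rack barrel -0.05 -0.06 [[0.4579 0.1534 0.036 ]] [[236.24573061 253.51794459]] [[224.28193109 234.58404792]]
0.0 [-0.061 -0.028  0.08 ] [411.3 260.5] [345.1 278.7]
0.1 [-0.061 -0.025  0.087] [410.9 260.2] [344.3 275.3]
0.2 [-0.061 -0.022  0.093] [410.1 259.9] [343.2 271.9]
0.3 [-0.061 -0.018  0.1  ] [408.9 259.5] [341.8 268.5]
0.4 [-0.061 -0.013  0.105] [407.5 259.1] [340.3 265.2]
0.5 [-0.061 -0.008  0.111] [405.7 258.7] [338.6 262. ]
0.6 [-0.061 -0.002  0.115] [403.6 258.2] [336.7 258.9]
0.7 [-0.061  0.004  0.119] [401.2 257.7] [334.6 256. ]
0.8 [-0.061  0.01   0.123] [398.5 257.1] [332.5 253.4]
0.9 [-0.061  0.017  0.126] [395.6 256.6] [330.2 250.9]
1.0 [-0.061  0.024  0.128] [392.5 256. ] [327.9 248.7]
1.1 [-0.061  0.032  0.129] [389.2 255.4] [325.5 246.8]
1.2 [-0.061  0.039  0.13 ] [385.9 254.9] [323.1 245.2]
1.3 [-0.061  0.046  0.13 ] [382.4 254.3] [320.7 243.9]
```

```bash
cat > b.py <<'E'
from a import *
def draw(c,x0,y0,x1,y1,k,name,a):
    im=cv2.resize(c["pixels"][y0:y1,x0:x1,::-1],None,fx=k,fy=k,interpolation=cv2.INTER_CUBIC)
    cv=lambda P:((proj(c,T(mt,P))-[x0,y0]+.5)*k-.5).astype(int)
    for x in(-.071,-.051):
        cv2.polylines(im,[cv([st(a,l,u,x) for l,u in((0,0),(0,.024),(.08,.024),(.08,-.01))])],False,(0,0,255),1)
    cv2.circle(im,cv([st(a)])[0].tolist(),3,(0,255,0),1)
    for x in(.031,.045,-.031,-.045,-.076,-.046):
        cv2.polylines(im,[cv([[x,.034,.01],[x,.034,.048],[x,.022,.048],[x,0,.026],[x,-.022,.048],[x,-.034,.048],[x,-.034,.01]])],False,(255,100,0),1)
    for x in (-.02,-.11):
        an=np.linspace(0,6.283,30);cv2.polylines(im,[cv(np.c_[0*an+x,.02*np.cos(an),.054+.02*np.sin(an)])],True,(0,255,255),1)
    return im
for i,a in enumerate((.85,1.05)):
    A1=draw(t,355,175,455,290,5,"",a);B=draw(s,290,235,410,325,5,"",a)
    h=max(A1.shape[0],B.shape[0]);o=np.zeros((h,A1.shape[1]+B.shape[1],3),np.uint8);o[:A1.shape[0],:A1.shape[1]]=A1;o[:B.shape[0],A1.shape[1]:]=B
    cv2.imwrite(f"pics/ov{i}.png",cv2.resize(o,None,fx=.72,fy=.72))
E
python3 b.py>/dev/null
```

```text
(no output)
```

View pics/ov0.png

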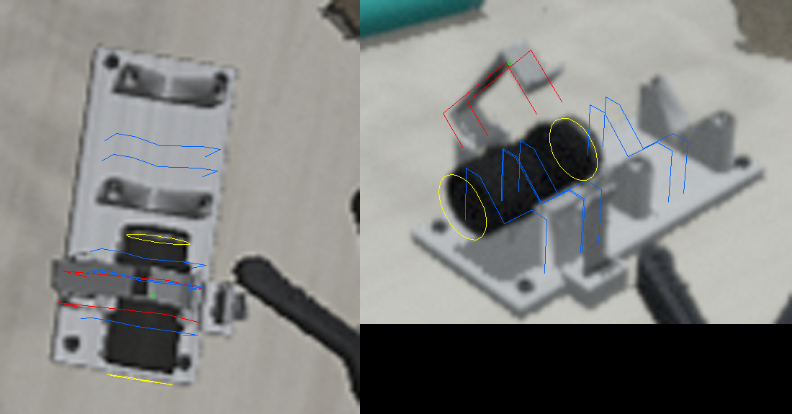

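View pics/ov1.png

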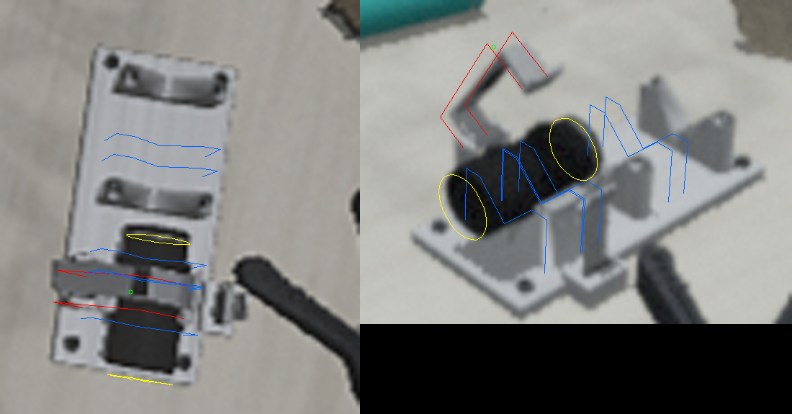

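```bash
cat > fit2.py <<'E'
from fit import *
from a import st
# points: base corners w/ offset, eyepiece corners, strap corners with angle
ub=A([[133,65],[328,95],[270,530],[75,500]],5,(355,175))
usb=A([[670,288],[268,525],[90,390]],6,(290,235))
ue=A([[172,317],[264,328],[243,515],[147,503]],5,(355,175))
E3=np.array([[-.02,.02,.054],[-.02,-.02,.054],[-.11,-.02,.054],[-.11,.02,.054]])
# strap top-view: flat left corners, far corner
def res(q):
    p=q[:3];b=box(.108,.048,.010)+[q[3],0,0]
    r=[proj(t,T(p,b))-ub,proj(t,T(p,E3))-ue,.5*(proj(s,T(p,b[1:]))-usb-q[4:6])]
    return np.r_[np.vstack(r).ravel(),q[4:6]*.5]
r=least_squares(res,[.5,-.22,-.15,0,0,0])
if __name__=="__main__": print(r.x.round(4));print(r.fun.reshape(-1,2).round(1).tolist())
mt=r.x[:3]
E
python3 fit2.py | tail -2
sed -e 's/from a import \*/from a import *\nfrom fit2 import mt,r/' -e 's/x in(.031,.045,-.031,-.045,-.076,-.046)/x in(-.0035,.0105,.0725,.0865,-.076,-.046)/' -e 's/pics\/ov/pics\/ow/' b.py > b2.py; python3 b2.py >/dev/null
```

```text
[ 0.5038 -0.2289 -0.1827 -0.005   0.2333 -1.6138]
[[-0.1, -0.5], [-0.0, -0.5], [0.7, 0.9], [-0.4, 0.3], [0.7, -1.1], [-0.4, -0.5], [-1.1, 1.0], [0.6, 0.6], [0.5, -0.4], [0.1, -0.4], [-0.5, 0.0], [0.1, -0.8]]
```

View pics/ow1.png

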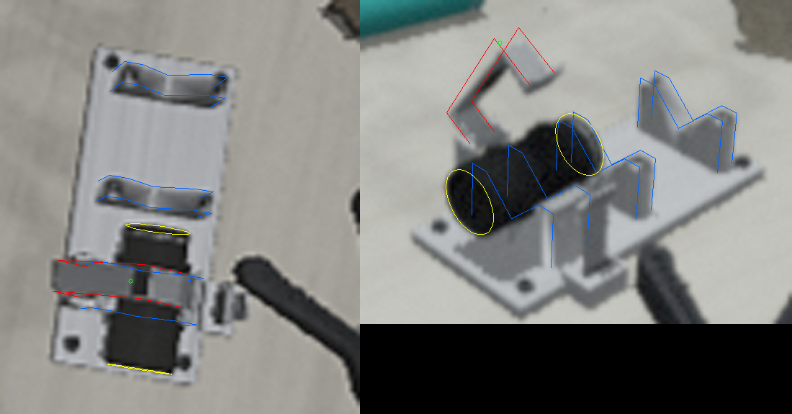

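```bash
cat > w.py <<'E'
from rig import *
from h import *
from fit2 import mt,T
def yawm(p): return R.from_euler('z',p[2]).as_matrix()
def st8(show=True):
    o=observe();M=rot(o["eef_rot"]);m=yawm(mt)
    loc=m.T@(o["tcp_pos"]-[mt[0],mt[1],0])
    print("t",round(o["clock"],2),"tcp",o["tcp_pos"].round(4),"in mount mm",(loc*1000).round(1),"F",o["contact_force"].round(1),"gap",round(o["finger_gap"],4))
    print("axes in mount x,y,z:",(m.T@M).round(3).tolist()); return o,M
def to(mm=None,w=None):
    "tool shift cm to reach mount-frame mm or world m"
    o,M=st8(); P=np.array(w) if w is not None else T(mt,np.array(mm)/1000)[0]
    print("shift cm tool xyz",(M.T@(P-o["tcp_pos"])*100).round(2)); return M
def yaw_err(M,ty,p):
    # roll so that tool y aligns with +-p y
    a=M.T@(yawm(p)@np.array([0,1,0])); r=np.arctan2(a[2],a[1]); return [round(float(x),3) for x in (r,r-np.pi*np.sign(r))]
E
python3 - <<'E' | grep -v '^\[\|^rack\|^[01]\.'
from w import *
M=to([-61,65,150]); print(yaw_err(M,0,mt),"rack",yaw_err(M,0,[0,0,.0297]))
print(M.round(3).tolist(), observe()["joint_positions"][5])
E
```

```text
t 0.25 tcp [0.1892 0.5952 0.2307] in mount mm [-459.1  753.3  230.7] F [-0.4  0.3 -0.9] gap 0.0852
axes in mount x,y,z: [[-0.0, 0.125, 0.992], [-0.001, 0.992, -0.125], [-1.0, -0.001, -0.0]]
shift cm tool xyz [  8.13 -63.31  48.09]
```

```bash
sed -i 's/^print("rack/pass #/;' a.py; sed -i 's/^for /if __name__=="__main__":\n  pass\nfor /' a.py
python3 - <<'E'
s=open('fit2.py').read().replace("from a import st\n","");open('fit2.py','w').write(s)
E
python3 -m crank '[{"roll":-0.125},{"tz":4,"ty":-3},{"tz":4,"ty":-4},{"tz":4,"ty":-4},{"tz":4,"ty":-4},{"tz":4,"ty":-4},{"tz":4,"ty":-4},{"tz":4,"ty":-4},{"tz":4,"ty":-4},{"tz":4,"ty":-4}]' 1 60; python3 -c "
from w import *
to([-61,70,150])"
```

```text
t 0.25 tcp [0.1892 0.5952 0.2307] in mount mm [-459.1  753.3  230.7] F [-0.4  0.3 -0.9] gap 0.0852
axes in mount x,y,z: [[-0.0, 0.125, 0.992], [-0.001, 0.992, -0.125], [-1.0, -0.001, -0.0]]
shift cm tool xyz [  8.13 -62.82  48.03]invalid input at $[0]: expected keys tx, ty, tz, roll
```

All four keys are required.

```bash
python3 -m crank '[{"tx":0,"ty":0,"tz":0,"roll":-0.125},{"tx":0,"tz":4,"ty":-3,"roll":0},{"tx":0,"tz":4,"ty":-4,"roll":0},{"tx":0,"tz":4,"ty":-4,"roll":0},{"tx":0,"tz":4,"ty":-4,"roll":0},{"tx":0,"tz":4,"ty":-4,"roll":0},{"tx":0,"tz":4,"ty":-4,"roll":0},{"tx":0,"tz":4,"ty":-4,"roll":0},{"tx":0,"tz":4,"ty":-4,"roll":0},{"tx":0,"tz":4,"ty":-4,"roll":0}]' 1 60; python3 -c "
from w import *
to([-61,70,150])"
```

```text
clock: 1.5
tcp_pos: [0.4806, 0.1844, 0.2315]
eef_rot: [0.704, 0.065, 0.704, -0.064]
contact_force: [1.4, 0.8, -0.3]
finger_gap: -0.0001
t 1.5 tcp [0.4806 0.1844 0.2315] in mount mm [-97.9 402.2 231.5] F [ 1.4  0.8 -0.3] gap -0.0001
axes in mount x,y,z: [[0.001, 0.0, 1.0], [0.0, 1.0, -0.0], [-1.0, 0.0, 0.001]]
shift cm tool xyz [  8.13 -33.23   3.69]
```

```bash
python3 -m crank '[{"tx":0,"tz":0.7,"ty":-5,"roll":0},{"tx":0,"tz":0.7,"ty":-5,"roll":0},{"tx":0,"tz":0.7,"ty":-5,"roll":0},{"tx":0,"tz":0.7,"ty":-5,"roll":0},{"tx":0,"tz":0.7,"ty":-5,"roll":0},{"tx":0,"tz":0,"ty":-5,"roll":0},{"tx":0,"tz":0,"ty":0,"roll":0}]'; python3 -c "
from w import *
to([-61,70,150])
c=camera('wrist');cv2.imwrite('pics/w1.png',c['pixels'][:,:,::-1])
import pickle;pickle.dump(c,open('w1.pkl','wb'))"
```

```text
clock: 2.38
tcp_pos: [0.4591, -0.1182, 0.2314]
eef_rot: [0.704, 0.066, 0.704, -0.067]
contact_force: [-0.1, 0.3, -0.5]
finger_gap: -0.0
t 2.38 tcp [ 0.4591 -0.1182  0.2314] in mount mm [-64.1 100.7 231.4] F [-0.1  0.3 -0.5] gap -0.0
axes in mount x,y,z: [[0.0, 0.005, 1.0], [-0.001, 1.0, -0.005], [-1.0, -0.001, 0.0]]
shift cm tool xyz [ 8.14 -3.07  0.32]
```

View pics/w1.png

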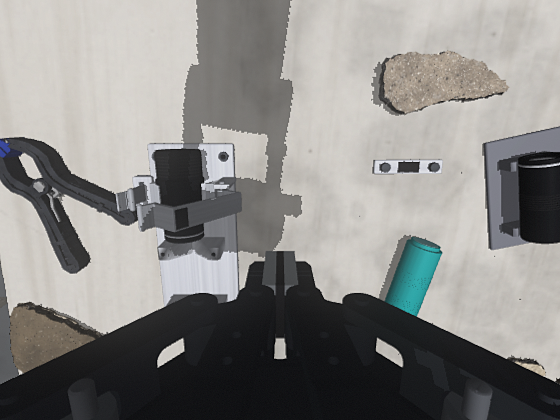

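```bash
cat > ov.py <<'E'
from h import *
from fit2 import T
def st(a,lat=.07,up=.024,x=-.061):
    return [x,.042-lat*np.cos(a)+up*np.sin(a),.056+lat*np.sin(a)+up*np.cos(a)]
def draw(c,x0,y0,x1,y1,k,mt,a=1.0):
    im=cv2.resize(c["pixels"][y0:y1,x0:x1,::-1],None,fx=k,fy=k,interpolation=cv2.INTER_CUBIC)
    cv=lambda P:((proj(c,T(mt,P))-[x0,y0]+.5)*k-.5).astype(int)
    if a is not None:
      for x in(-.071,-.051):
        cv2.polylines(im,[cv([st(a,l,u,x) for l,u in((0,0),(0,.024),(.08,.024),(.08,-.01))])],False,(0,0,255),1)
      cv2.circle(im,cv([st(a)])[0].tolist(),3,(0,255,0),1)
    for x in(-.0035,.0105,.0725,.0865,-.076,-.046):
        cv2.polylines(im,[cv([[x,.034,.01],[x,.034,.048],[x,.022,.048],[x,0,.026],[x,-.022,.048],[x,-.034,.048],[x,-.034,.01]])],False,(255,100,0),1)
    for x in (-.02,-.11):
        an=np.linspace(0,6.283,30);cv2.polylines(im,[cv(np.c_[0*an+x,.02*np.cos(an),.054+.02*np.sin(an)])],True,(0,255,255),1)
    b=[[-.113,.048,.01],[.103,.048,.01],[.103,-.048,.01],[-.113,-.048,.01]]
    cv2.polylines(im,[cv(b)],True,(255,0,255),1)
    return im
E
python3 -c "
from ov import *;from fit2 import mt;import pickle
c=pickle.load(open('w1.pkl','rb'))
cv2.imwrite('pics/w1o.png',draw(c,110,130,270,310,3.3,mt,1.0))"
```

```text
(no output)
```

View pics/w1o.png

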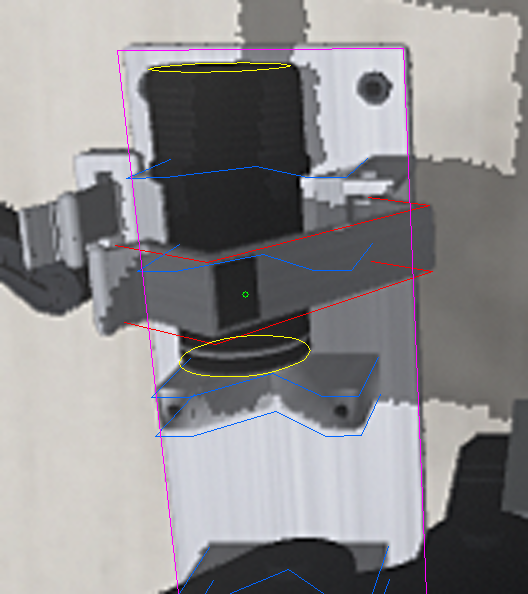

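```bash
python3 -m crank '[{"tx":4,"tz":0.1,"ty":-1.3,"roll":-0.005},{"tx":4,"tz":0.1,"ty":-1.3,"roll":0},{"tx":3.3,"tz":0.1,"ty":0,"roll":0},{"tx":0,"tz":0,"ty":-2,"roll":0},{"tx":0,"tz":0,"ty":-1.5,"roll":0},{"tx":0,"tz":0,"ty":-1.5,"roll":0},{"tx":0,"tz":0,"ty":-1,"roll":0},{"tx":0,"tz":0,"ty":-1,"roll":0}]'; python3 -c "
from w import *
to([-61,-25,90])
c=camera('scene');crop(c,290,215,410,325,5,'pics/s1.png')"
```

```text
clock: 3.42
tcp_pos: [0.4457, -0.211, 0.1187]
eef_rot: [0.705, 0.063, 0.704, -0.063]
contact_force: [-0.4, 0.5, 0.4]
finger_gap: -0.0001
t 3.42 tcp [ 0.4457 -0.211   0.1187] in mount mm [-60.4   7.1 118.7] F [-0.4  0.5  0.4] gap -0.0001
axes in mount x,y,z: [[0.001, -0.005, 1.0], [-0.0, 1.0, 0.005], [-1.0, -0.0, 0.001]]
shift cm tool xyz [ 2.87 -3.2  -0.07]
```

View pics/s1.png

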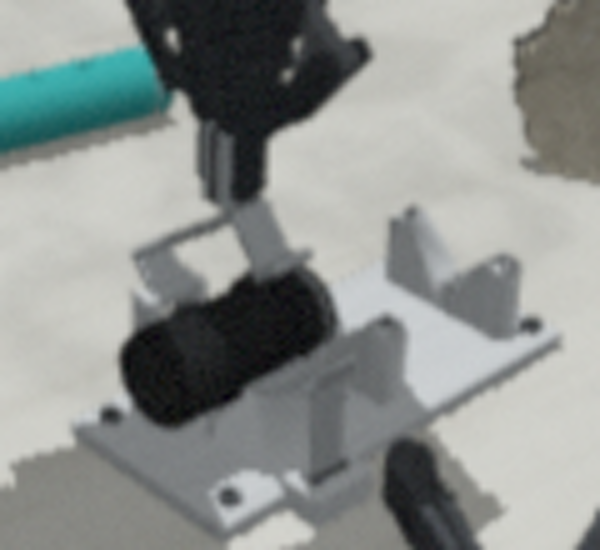

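The strap is swinging down under the fingertip, now at about 0.5 rad. I'll continue down the arc to just above the latch.

```bash
python3 -m crank '[{"tx":0.3,"tz":0,"ty":-1.2,"roll":0.005},{"tx":0.7,"tz":0,"ty":-1,"roll":0},{"tx":0.7,"tz":0,"ty":-0.7,"roll":0},{"tx":0.6,"tz":0,"ty":-0.5,"roll":0},{"tx":0.4,"tz":0,"ty":-0.1,"roll":0},{"tx":0,"tz":0,"ty":0,"roll":0}]'; python3 -c "
from w import *
to([-61,-28,80])
c=camera('scene');crop(c,290,215,410,325,5,'pics/s2.png')"
```

```text
clock: 4.22
tcp_pos: [0.4389, -0.2445, 0.0907]
eef_rot: [0.704, 0.065, 0.705, -0.064]
contact_force: [1.2, -0.3, -0.4]
finger_gap: 0.0
t 4.22 tcp [ 0.4389 -0.2445  0.0907] in mount mm [-61.1 -27.1  90.7] F [ 1.2 -0.3 -0.4] gap 0.0
axes in mount x,y,z: [[-0.001, 0.0, 1.0], [0.001, 1.0, -0.0], [-1.0, 0.001, -0.001]]
shift cm tool xyz [ 1.07 -0.09  0.01]
```

View pics/s2.png

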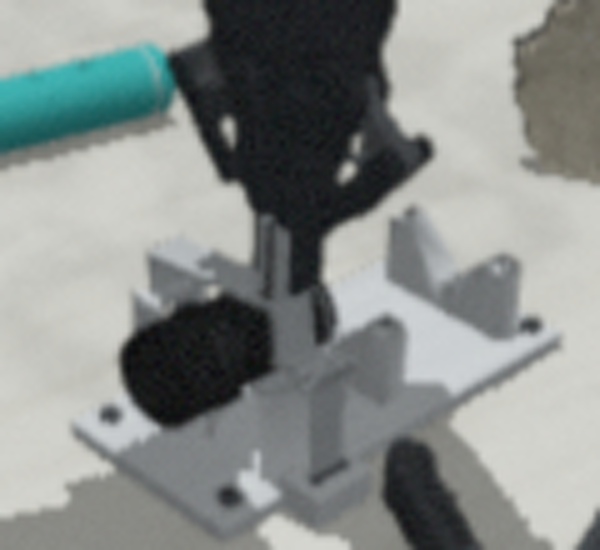

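```bash
python3 -m crank '[{"tx":0.3,"tz":0,"ty":0,"roll":0},{"tx":0.2,"tz":0,"ty":0,"roll":0},{"tx":0.1,"tz":0,"ty":0,"roll":0},{"tx":0,"tz":0,"ty":0,"roll":0}]'; 
python3 -m crank '[{"tx":0.1,"tz":0,"ty":0,"roll":0},{"tx":0.1,"tz":0,"ty":0,"roll":0},{"tx":0,"tz":0,"ty":0,"roll":0}]';
python3 -m crank '[{"tx":0.1,"tz":0,"ty":0,"roll":0},{"tx":0.1,"tz":0,"ty":0,"roll":0},{"tx":0,"tz":0,"ty":0,"roll":0}]'
```

```text
clock: 4.78
tcp_pos: [0.4399, -0.2452, 0.0883]
eef_rot: [0.704, 0.064, 0.704, -0.065]
contact_force: [-5.9, 2.3, 18.5]
finger_gap: 0.0003
clock: 5.15
tcp_pos: [0.4398, -0.2461, 0.0856]
eef_rot: [0.705, 0.063, 0.704, -0.065]
contact_force: [-2.6, -3.1, 6.1]
finger_gap: -0.0002
clock: 5.52
tcp_pos: [0.4389, -0.2442, 0.0807]
eef_rot: [0.704, 0.065, 0.704, -0.064]
contact_force: [-0.9, 0.1, -0.6]
finger_gap: -0.0001
```

```bash
python3 -m crank '[{"tx":0.1,"tz":0,"ty":0,"roll":0},{"tx":0.1,"tz":0,"ty":0,"roll":0},{"tx":0,"tz":0,"ty":0,"roll":0}]';
python3 -m crank '[{"tx":-2,"tz":0,"ty":0,"roll":0},{"tx":-5,"tz":0,"ty":0,"roll":0},{"tx":-5,"tz":0,"ty":2,"roll":0},{"tx":0,"tz":0,"ty":4,"roll":0},{"tx":0,"tz":0,"ty":6,"roll":0},{"tx":0,"tz":0,"ty":6,"roll":0}]'
python3 -c "
from w import *;from ov import draw
c=camera('wrist');cv2.imwrite('pics/w2.png',c['pixels'][:,:,::-1])
s=camera('scene');t=camera('top')
cv2.imwrite('pics/s3.png',draw(s,290,235,410,325,6,mt,0.0));cv2.imwrite('pics/t3.png',draw(t,355,175,455,290,5,mt,0.0))
to([-61,-28,80])"
```

```text
clock: 5.9
tcp_pos: [0.4391, -0.2445, 0.0797]
eef_rot: [0.704, 0.065, 0.704, -0.064]
contact_force: [-1.8, 1.8, 5.7]
finger_gap: 0.0
clock: 6.65
tcp_pos: [0.4722, -0.0664, 0.1994]
eef_rot: [0.704, 0.065, 0.704, -0.065]
contact_force: [0.7, 0.1, -1.1]
finger_gap: 0.0001
t 6.8 tcp [ 0.472  -0.0651  0.199 ] in mount mm [-61.1 155.3 199. ] F [-0.1 -0.5 -1. ] gap -0.0003
axes in mount x,y,z: [[-0.0, -0.005, 1.0], [0.0, 1.0, 0.005], [-1.0, 0.0, -0.0]]
shift cm tool xyz [ 11.89 -18.33  -0.08]
```

View pics/s3.png

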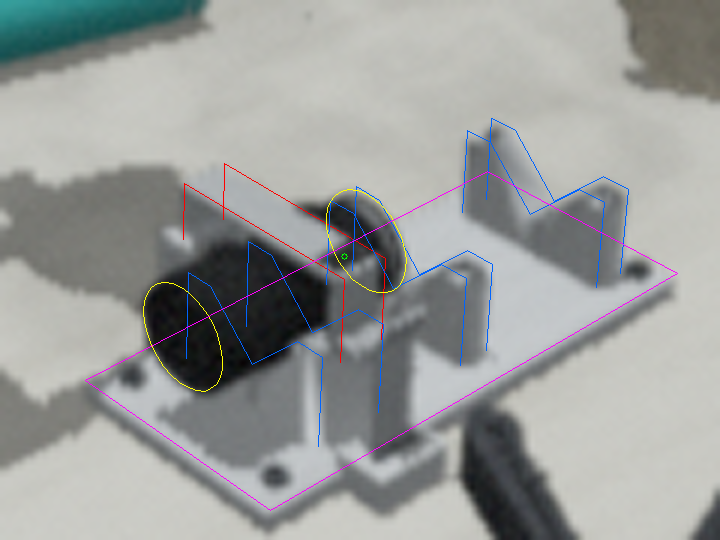

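View pics/w2.png

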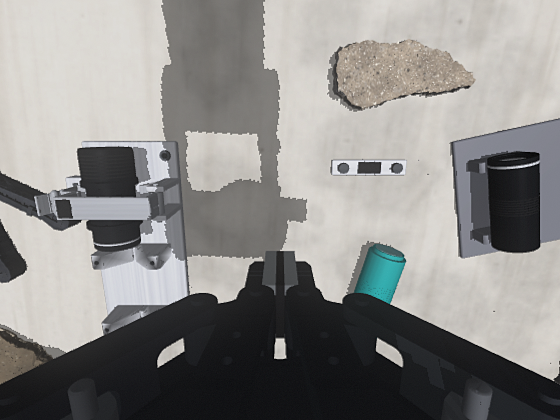

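The strap stays shut with the finger away: it lies flat, and the overlay matches angle 0 apart from the same 2 px scene-camera offset the ribs show. Next I'll go above the rack with the gripper open.

```bash
python3 -m crank '[{"tx":0,"tz":1,"ty":4.5,"roll":-0.107},{"tx":-0.5,"tz":0.5,"ty":5,"roll":-0.107},{"tx":-0.5,"tz":1.5,"ty":5.5,"roll":0},{"tx":0,"tz":1.5,"ty":5.5,"roll":0},{"tx":0,"tz":2,"ty":5.5,"roll":0},{"tx":0,"tz":2,"ty":5.5,"roll":0},{"tx":0,"tz":2,"ty":0,"roll":0},{"tx":0,"tz":0,"ty":0,"roll":0}]' 0 60
python3 -c "
from w import *;import pickle
st8();print(np.degrees(1)*0)
c=camera('wrist');cv2.imwrite('pics/w3.png',c['pixels'][:,:,::-1]);pickle.dump(c,open('w3.pkl','wb'))
print(proj(c,observe()['tcp_pos']))"
```

```text
clock: 7.8
tcp_pos: [0.5831, 0.246, 0.2085]
eef_rot: [0.707, -0.011, 0.707, 0.01]
contact_force: [-0.7, 0.3, -0.0]
finger_gap: 0.0854
t 7.8 tcp [0.5831 0.246  0.2085] in mount mm [ -8.4 481.4 208.5] F [-0.7  0.3 -0. ] gap 0.0854
axes in mount x,y,z: [[-0.0, -0.212, 0.977], [-0.001, 0.977, 0.212], [-1.0, -0.001, -0.0]]
0.0
[[278.76970912 268.73903553]]
```

View pics/w3.png

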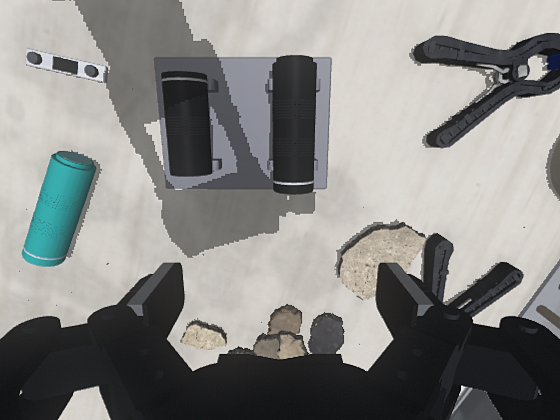

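The objective spans (295,57) at the rear to (294,193) at the front, with its bright ring at the front near row 185. I'll fit the barrel and rack model in this view.

```bash
cat > cyl.py <<'E'
from h import *
from fit2 import T
def cyl(p,zc,x0=-.06,x1=.06):
    an=np.linspace(0,2*np.pi,60,endpoint=False);o=[]
    for a,b,r in((x0+.004,x1,.02),(x0,x0,.0165)):
        for x in(a,b): o.append(np.c_[0*an+x,r*np.cos(an),zc+r*np.sin(an)])
    return T(p,np.vstack(o))
def hull(c,p,zc): return cv2.convexHull(proj(c,cyl(p,zc)).astype(np.float32))[:,0]
E
python3 - <<'E'
from cyl import *;from fit2 import mt
from fit import rk
import pickle
from scipy.optimize import least_squares
c=pickle.load(open('w3.pkl','rb'))
p0=np.r_[T(rk,[0,.05,0])[0][:2],rk[2]]
print("pred",p0.round(4))
# segment: dark pixels
g=c["pixels"].astype(int).max(2); m=(g<60).astype(np.uint8); m[:, :245]=0;m[:,340:]=0;m[225:]=0;m[:45]=0
ys,xs=np.where(m); print("mask",xs.min(),xs.max(),ys.min(),ys.max(),m.sum())
for y in (70,100,130,160,185,190): q=np.where(m[y])[0]; print(y,q.min() if len(q) else None,q.max() if len(q) else None)
h=hull(c,p0,.036);print("hull",h.min(0),h.max(0))
k=4;im=cv2.resize(c["pixels"][45:205,140:340,::-1],None,fx=k,fy=k,interpolation=cv2.INTER_CUBIC)
L=lambda q:((q-[140,45]+.5)*k-.5).astype(int)
cv2.polylines(im,[L(h)],True,(0,0,255),1)
b=np.array([[.066,.088,.006],[.066,-.088,.006],[-.066,-.088,.006],[-.066,.088,.006]])
cv2.polylines(im,[L(proj(c,T(rk,b)))],True,(255,0,255),1)
cv2.imwrite("pics/w3o.png",im)
E
```

```text
pred [0.5149 0.2551 0.0297]
mask 268 317 56 193 5535
70 273 315
100 273 315
130 273 314
160 273 313
185 273 312
190 274 312
hull [270.0717    52.781605] [314.66263 192.90617]
```

View pics/w3o.png

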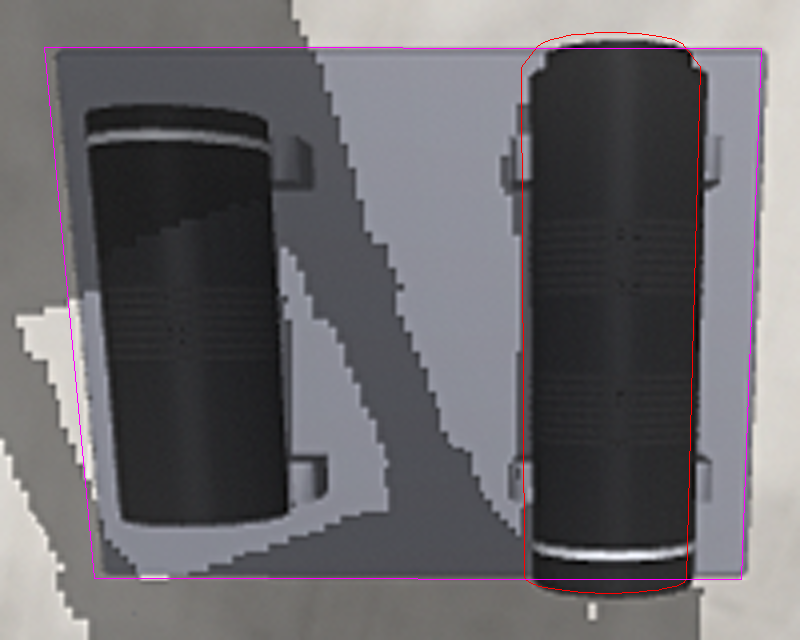

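The model matches with the objective about 1.5 mm further in +y. Centre is at about (0.516, 0.2565), yaw 0.03. Now moving over it and descending.

```bash
python3 -m crank '[{"tx":0,"tz":-3.5,"ty":0.7,"roll":0},{"tx":2,"tz":-3.2,"ty":0.6,"roll":0},{"tx":4,"tz":0,"ty":0,"roll":0},{"tx":4,"tz":0,"ty":0,"roll":0},{"tx":2,"tz":0,"ty":0,"roll":0},{"tx":0,"tz":0,"ty":0,"roll":0}]'
python3 -c "
from w import *
to(w=[.516,.2565,.017])
c=camera('wrist');cv2.imwrite('pics/w4.png',c['pixels'][:,:,::-1])"
```

```text
clock: 8.6
tcp_pos: [0.513, 0.2563, 0.0878]
eef_rot: [0.706, -0.011, 0.708, 0.01]
contact_force: [0.9, 0.6, 0.5]
finger_gap: 0.0855
t 8.6 tcp [0.513  0.2563 0.0878] in mount mm [-79.1 478.8  87.8] F [0.9 0.6 0.5] gap 0.0855
axes in mount x,y,z: [[-0.003, -0.211, 0.977], [-0.002, 0.977, 0.211], [-1.0, -0.001, -0.004]]
shift cm tool xyz [7.08 0.03 0.32]
```

View pics/w4.png

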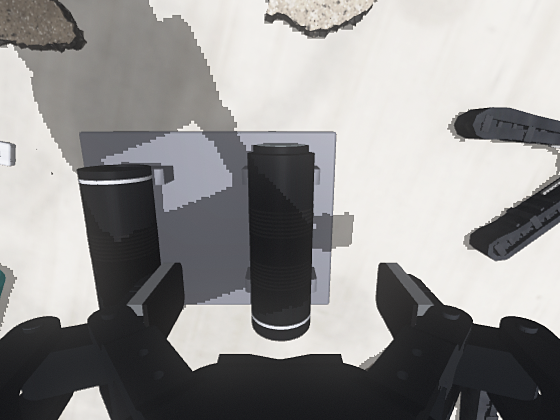

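The barrel is centred between the jaws (281 px against the finger midpoint at about 280). Descending and gripping.

```bash
python3 -m crank '[{"tx":3,"tz":0.3,"ty":0,"roll":0},{"tx":3,"tz":0,"ty":0,"roll":0},{"tx":1.1,"tz":0,"ty":0,"roll":0},{"tx":0,"tz":0,"ty":0,"roll":0}]'
python3 -m crank '[{"tx":0,"tz":0,"ty":0,"roll":0},{"tx":0,"tz":0,"ty":0,"roll":0},{"tx":0,"tz":0,"ty":0,"roll":0},{"tx":0,"tz":0,"ty":0,"roll":0},{"tx":0,"tz":0,"ty":0,"roll":0},{"tx":0,"tz":0,"ty":0,"roll":0}]' 1 60
```

```text
clock: 9.15
tcp_pos: [0.518, 0.2579, 0.0188]
eef_rot: [0.707, -0.011, 0.707, 0.011]
contact_force: [0.6, -0.6, 0.4]
finger_gap: 0.0855
clock: 9.9
tcp_pos: [0.5186, 0.257, 0.0198]
eef_rot: [0.708, -0.012, 0.706, 0.011]
contact_force: [-0.8, -4.2, 5.7]
finger_gap: 0.0386
```

```bash
python3 -m crank '[{"tx":-0.5,"tz":0,"ty":0,"roll":0},{"tx":-1,"tz":0,"ty":0,"roll":0},{"tx":-3,"tz":0,"ty":0,"roll":0},{"tx":-5,"tz":0,"ty":0,"roll":0},{"tx":-5,"tz":0,"ty":0,"roll":0},{"tx":-1,"tz":0,"ty":0,"roll":0},{"tx":0,"tz":0,"ty":0,"roll":0}]'
python3 -c "
from w import *;import pickle
to([41,0,150]);
c=camera('wrist');cv2.imwrite('pics/w5.png',c['pixels'][:,:,::-1]);pickle.dump(c,open('w5.pkl','wb'))
s=camera('scene');crop(s,150,120,330,255,4,'pics/s5.png')"
```

```text
clock: 10.78
tcp_pos: [0.5175, 0.258, 0.1739]
eef_rot: [0.707, -0.011, 0.707, 0.011]
contact_force: [-0.8, 1.4, -2.1]
finger_gap: 0.0379
t 10.78 tcp [0.5175 0.258  0.1739] in mount mm [-75.  481.3 173.9] F [-0.8  1.4 -2.1] gap 0.0379
axes in mount x,y,z: [[0.001, -0.212, 0.977], [0.001, 0.977, 0.212], [-1.0, 0.001, 0.001]]
shift cm tool xyz [  2.36 -49.5    1.11]
```

View pics/w5.png

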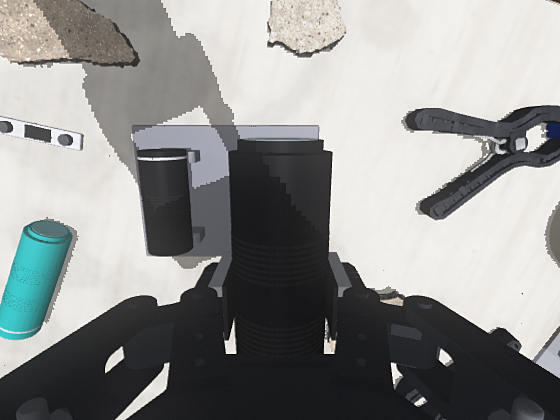

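View pics/s5.png

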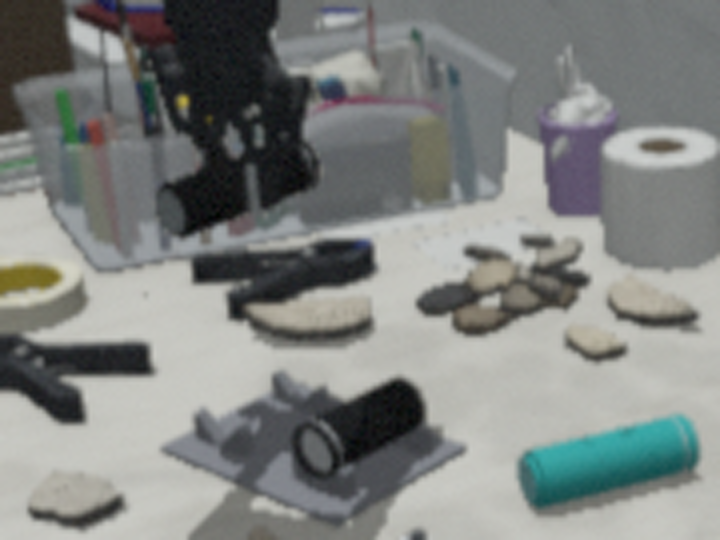

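```bash
cat > held.py <<'E'
from w import *
import pickle,sys
from scipy.spatial.transform import Rotation as R
def model(c,o,q,pitch=0,yaw=0):
    # q: dx along barrel, dy, dz(up) of objective centre rel TCP, in horizontal tool frame
    M=rot(o[1]);fx=M[:,2]; F=np.c_[fx,M[:,1],-M[:,0]]
    an=np.linspace(0,2*np.pi,90,endpoint=False)
    def ring(x,r): return np.c_[0*an+x,r*np.cos(an),r*np.sin(an)]
    rr=R.from_euler('zy',[yaw,pitch]).as_matrix()
    f=lambda X:proj(c,(X@rr.T+np.array(q))@F.T+o[0])
    return f(ring(-.06,.0165)),f(ring(-.056,.02)),f(ring(.02,.02))
E
python3 - <<'E'
from held import *
c=pickle.load(open('w5.pkl','rb'));ob=observe();o=(ob["tcp_pos"],ob["eef_rot"])
g=c["pixels"][120:280,215:350,::-1]
k=4;im=cv2.resize(g,None,fx=k,fy=k,interpolation=cv2.INTER_CUBIC)
for q,col in (((0,0,.019),(0,0,255)),((0,0,.013),(0,255,0))):
    for r in model(c,o,q): cv2.polylines(im,[((r-[215,120]+.5)*k-.5).astype(int)],True,col,1)
cv2.imwrite("pics/w5o.png",im)
E
```

```text
(no output)
```

View pics/w5o.png

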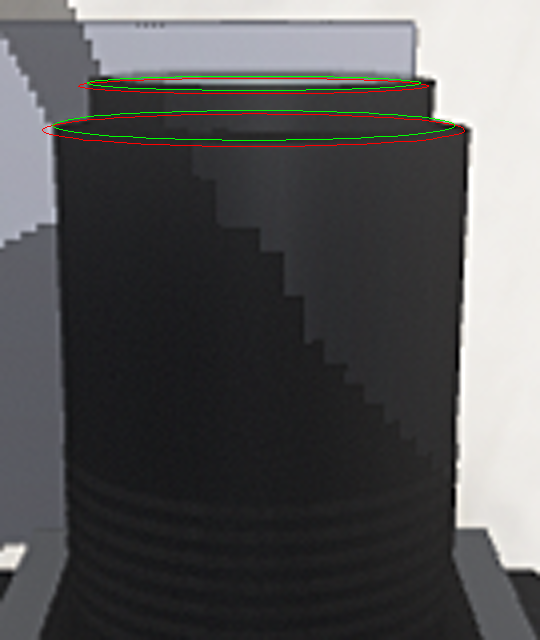

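```bash
python3 -m crank '[{"tx":0,"tz":0,"ty":-2,"roll":0.07},{"tx":0,"tz":0,"ty":-4,"roll":0.07},{"tx":0,"tz":1,"ty":-5,"roll":0.073},{"tx":0,"tz":1.5,"ty":-5,"roll":0},{"tx":0,"tz":1.5,"ty":-5,"roll":0},{"tx":0,"tz":1.5,"ty":-5,"roll":0},{"tx":0,"tz":1.5,"ty":-5,"roll":0},{"tx":0,"tz":1.5,"ty":-5,"roll":0},{"tx":0,"tz":1,"ty":-4,"roll":0},{"tx":0,"tz":0,"ty":-2,"roll":0}]'
python3 -c "
from w import *
to([44,0,120])"
```

```text
clock: 12.12
tcp_pos: [0.5471, -0.176, 0.1718]
eef_rot: [0.703, 0.066, 0.705, -0.066]
contact_force: [0.5, 0.5, -2.6]
finger_gap: 0.0382
t 12.12 tcp [ 0.5471 -0.176   0.1718] in mount mm [ 32.9  59.9 171.8] F [ 0.5  0.5 -2.6] gap 0.0382
axes in mount x,y,z: [[-0.003, 0.004, 1.0], [-0.0, 1.0, -0.004], [-1.0, -0.0, -0.003]]
shift cm tool xyz [ 5.17 -5.98  1.15]
```

```bash
python3 -m crank '[{"tx":0,"tz":0.6,"ty":-2,"roll":-0.004},{"tx":1,"tz":0.6,"ty":-2,"roll":0},{"tx":2,"tz":0,"ty":-1.7,"roll":0},{"tx":2,"tz":0,"ty":-0.3,"roll":0},{"tx":0.5,"tz":0,"ty":0,"roll":0},{"tx":0,"tz":0,"ty":0,"roll":0}]'
python3 -c "
from held import *;from ov import draw
to([44,0,38])
c=camera('wrist');cv2.imwrite('pics/w6.png',draw(c,150,60,410,420,1.6,mt,0.0));pickle.dump(c,open('w6.pkl','wb'))
s=camera('scene');t=camera('top');crop(s,270,190,430,325,5,'pics/s6.png')"
```

```text
clock: 12.88
tcp_pos: [0.5491, -0.2333, 0.1171]
eef_rot: [0.704, 0.063, 0.705, -0.062]
contact_force: [-0.3, 0.1, -1.7]
finger_gap: 0.0386
t 12.88 tcp [ 0.5491 -0.2333  0.1171] in mount mm [ 45.3   3.9 117.1] F [-0.3  0.1 -1.7] gap 0.0386
axes in mount x,y,z: [[-0.002, -0.006, 1.0], [0.001, 1.0, 0.006], [-1.0, 0.001, -0.002]]
shift cm tool xyz [ 7.91 -0.4  -0.12]
```

View pics/w6.png

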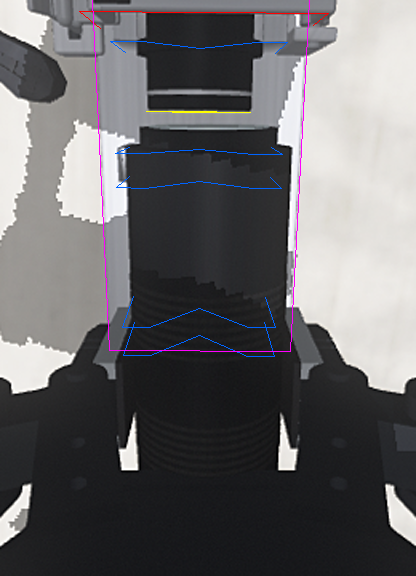

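View pics/s6.png

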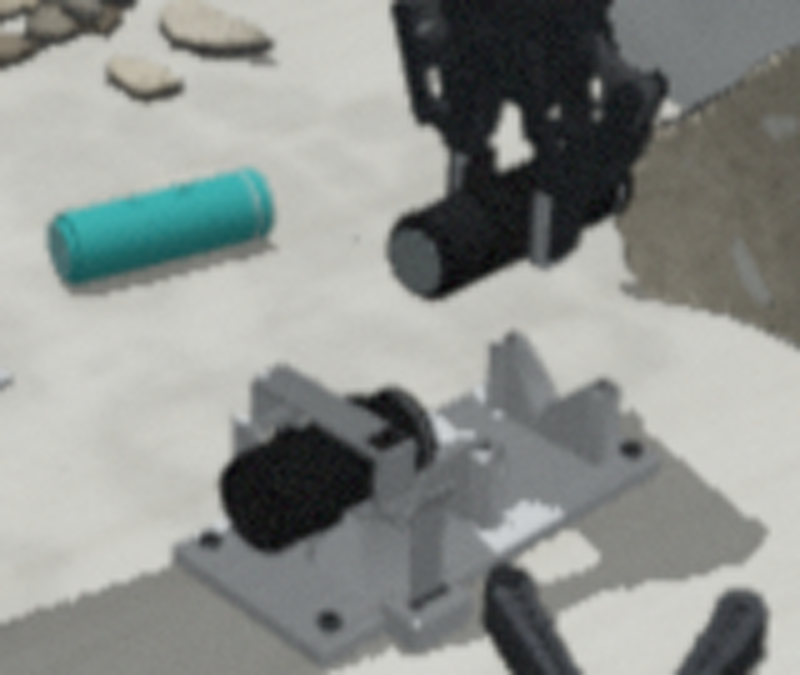

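Run:
```python
from held import *
c=pickle.load(open('w6.pkl','rb'));ob=observe();o=(ob["tcp_pos"],ob["eef_rot"])
x0,y0,x1,y1=200,90,370,210
k=4;im=cv2.resize(c["pixels"][y0:y1,x0:x1,::-1],None,fx=k,fy=k,interpolation=cv2.INTER_CUBIC)
L=lambda r:((r-[x0,y0]+.5)*k-.5).astype(int)
for r in model(c,o,(0,0,.0155)): cv2.polylines(im,[L(r)],True,(0,0,255),1)
an=np.linspace(0,6.283,60)
for x,r in ((-.02,.02),(-.046+.0015,.0235)):
  cv2.polylines(im,[L(proj(c,T(mt,np.c_[0*an+x,r*np.cos(an),.054+r*np.sin(an)])))],True,(0,255,255),1)
for x in(-.0035,.0105): cv2.polylines(im,[L(proj(c,T(mt,[[x,.034,.048],[x,.022,.048],[x,0,.026],[x,-.022,.048],[x,-.034,.048]])))],False,(255,100,0),1)
cv2.polylines(im,[L(proj(c,T(mt,[[-.11,.048,.01],[.1,.048,.01]])))],False,(255,0,255),1)
cv2.polylines(im,[L(proj(c,T(mt,[[-.11,-.048,.01],[.1,-.048,.01]])))],False,(255,0,255),1)
cv2.imwrite("pics/w6o.png",im)
```

```text
(no output)
```

View pics/w6o.png

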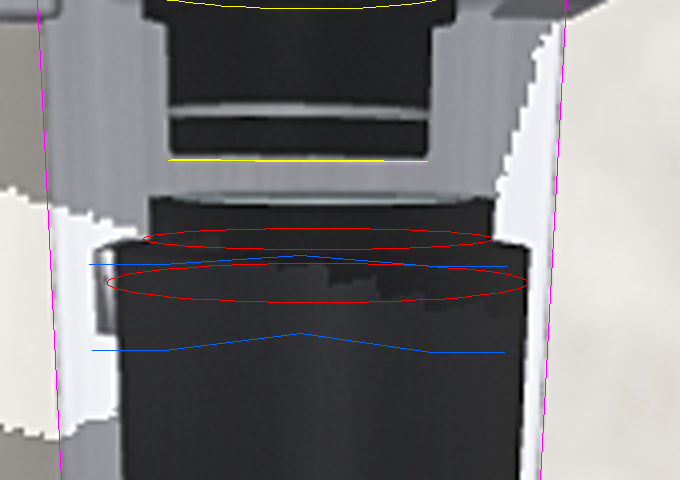

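```bash
cat > look.py <<'E'
from held import *
def look(name,x0=200,y0=60,x1=370,y1=200,k=4,q=(0,0,.0155)):
    ob,_=st8();o=(ob["tcp_pos"],ob["eef_rot"]);c=camera('wrist');pickle.dump((c,o),open(name+'.pkl','wb'))
    im=cv2.resize(c["pixels"][y0:y1,x0:x1,::-1],None,fx=k,fy=k,interpolation=cv2.INTER_CUBIC)
    L=lambda r:((r-[x0,y0]+.5)*k-.5).astype(int)
    for r in model(c,o,q)[:2]: cv2.polylines(im,[L(r)],True,(0,0,255),1)
    an=np.linspace(0,6.283,60)
    for x,r in ((-.02,.02),):
        cv2.polylines(im,[L(proj(c,T(mt,np.c_[0*an+x,r*np.cos(an),.054+r*np.sin(an)])))],True,(0,255,255),1)
    for x in(-.0035,.0105): cv2.polylines(im,[L(proj(c,T(mt,[[x,.034,.048],[x,.022,.048],[x,0,.026],[x,-.022,.048],[x,-.034,.048]])))],False,(255,100,0),1)
    cv2.imwrite(f"pics/{name}.png",im)
E
python3 -m crank '[{"tx":0,"tz":0,"ty":0,"roll":0},{"tx":0,"tz":0,"ty":0,"roll":0}]' >/dev/null
python3 -c "
from look import *
look('w7')"
```

```text
t 13.28 tcp [ 0.5501 -0.2344  0.1189] in mount mm [ 46.5   3.  118.9] F [-0.3 -0.3 -1.5] gap 0.0385
axes in mount x,y,z: [[0.001, -0.005, 1.0], [-0.0, 1.0, 0.005], [-1.0, -0.0, 0.001]]
```

View pics/w7.png

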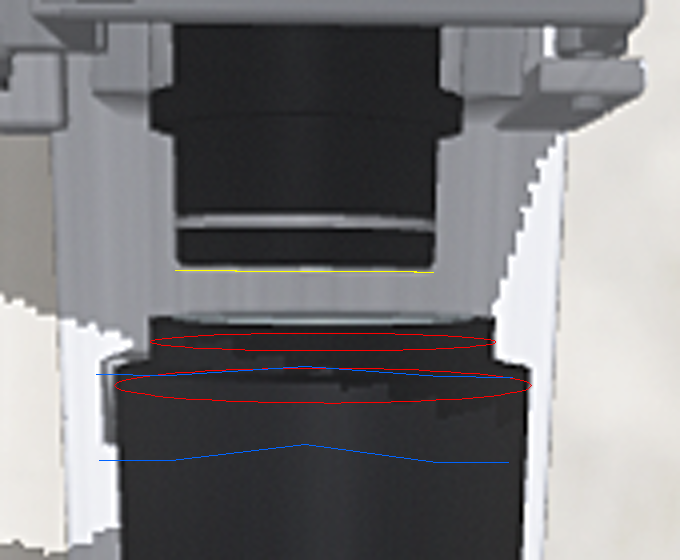

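```bash
python3 -m crank '[{"tx":1.5,"tz":0,"ty":-0.35,"roll":0.005},{"tx":2,"tz":0,"ty":0,"roll":0},{"tx":2,"tz":0,"ty":0,"roll":0},{"tx":1,"tz":0,"ty":0,"roll":0},{"tx":0,"tz":0,"ty":0,"roll":0},{"tx":0,"tz":0,"ty":0,"roll":0}]'
python3 -c "
from look import *
look('w8')
s=camera('scene');crop(s,270,210,430,325,5,'pics/s8.png')"
```

```text
clock: 14.08
tcp_pos: [0.5496, -0.2381, 0.0536]
eef_rot: [0.704, 0.064, 0.704, -0.065]
contact_force: [0.8, 0.1, -1.0]
finger_gap: 0.0382
t 14.07 tcp [ 0.5496 -0.2381  0.0536] in mount mm [46.7 -0.7 53.6] F [ 0.8  0.1 -1. ] gap 0.0382
axes in mount x,y,z: [[0.001, 0.0, 1.0], [-0.0, 1.0, -0.0], [-1.0, -0.0, 0.001]]
```

View pics/w8.png

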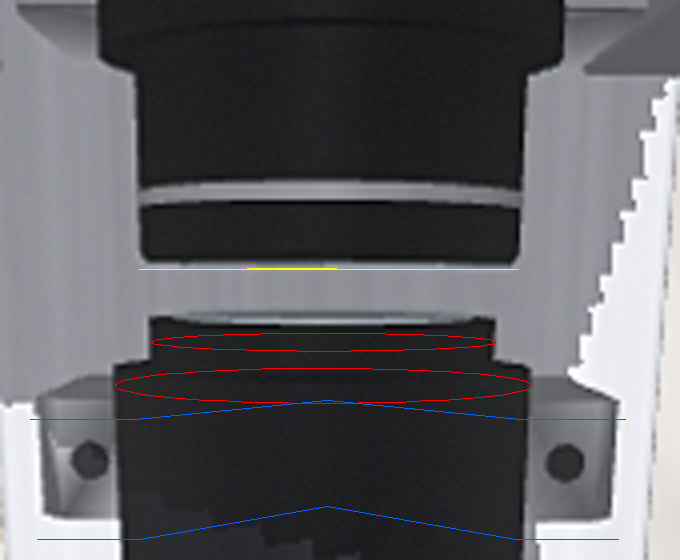

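View pics/s8.png

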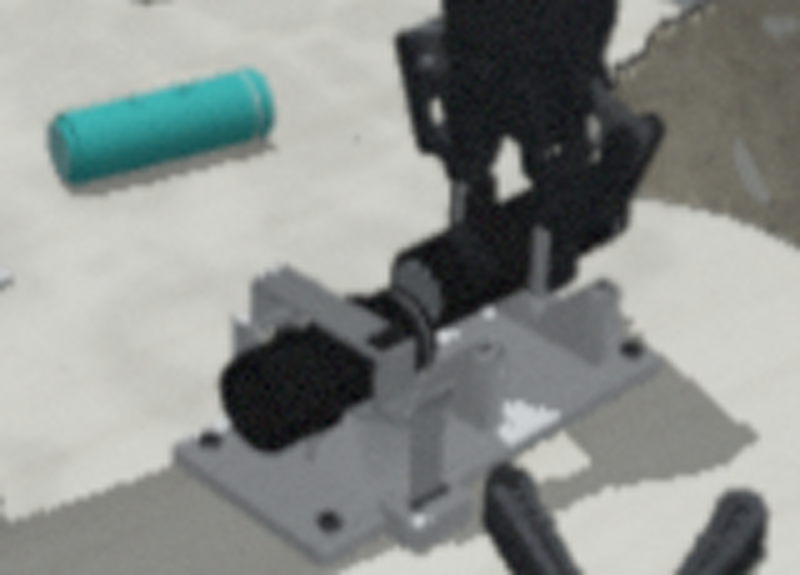

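```bash
python3 -m crank '[{"tx":0.5,"tz":-0.1,"ty":0.05,"roll":0},{"tx":0.4,"tz":-0.1,"ty":0,"roll":0},{"tx":0.2,"tz":0,"ty":0,"roll":0},{"tx":0.1,"tz":0,"ty":0,"roll":0},{"tx":0,"tz":0,"ty":0,"roll":0}]'
python3 -c "
from look import *
st8()"
python3 -m crank '[{"tx":0.1,"tz":0,"ty":0,"roll":0},{"tx":0.1,"tz":0,"ty":0,"roll":0},{"tx":0,"tz":0,"ty":0,"roll":0}]'
python3 -c "
from look import *
look('w9')"
```

```text
clock: 14.8
tcp_pos: [0.5472, -0.237, 0.0412]
eef_rot: [0.704, 0.065, 0.704, -0.065]
contact_force: [1.0, 0.2, -2.0]
finger_gap: 0.0382
t 14.8 tcp [ 0.5472 -0.237   0.0412] in mount mm [44.2 -0.  41.2] F [ 1.   0.2 -2. ] gap 0.0382
axes in mount x,y,z: [[-0.0, 0.0, 1.0], [0.0, 1.0, -0.0], [-1.0, 0.0, -0.0]]
clock: 15.18
tcp_pos: [0.5472, -0.2369, 0.0392]
eef_rot: [0.704, 0.065, 0.704, -0.065]
contact_force: [0.0, 0.1, -0.9]
finger_gap: 0.0382
t 15.18 tcp [ 0.5472 -0.2369  0.0392] in mount mm [44.1 -0.  39.2] F [ 0.   0.1 -0.9] gap 0.0382
axes in mount x,y,z: [[-0.0, 0.0, 1.0], [0.0, 1.0, -0.0], [-1.0, 0.0, -0.0]]
```

View pics/w9.png

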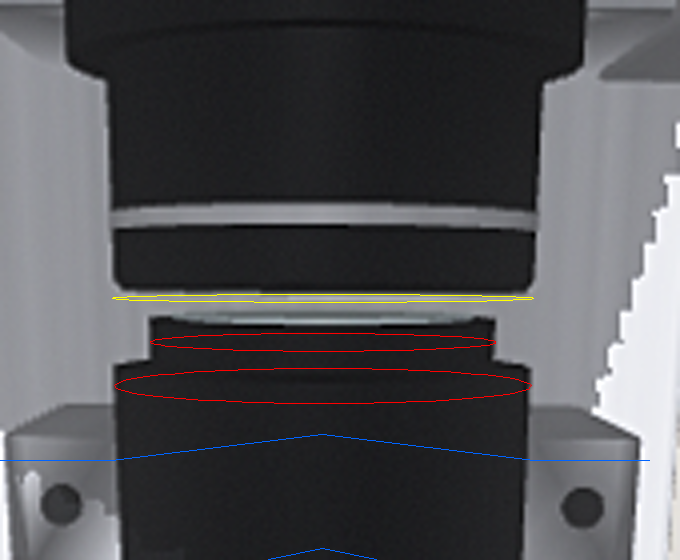

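```bash
for i in 1 2; do :; done
python3 -m crank '[{"tx":0.1,"tz":0,"ty":0,"roll":0},{"tx":0,"tz":0,"ty":0,"roll":0}]'
python3 -m crank '[{"tx":0.1,"tz":0,"ty":0,"roll":0},{"tx":0,"tz":0,"ty":0,"roll":0}]'
python3 -m crank '[{"tx":0.1,"tz":0,"ty":0,"roll":0},{"tx":0,"tz":0,"ty":0,"roll":0}]'
```

```text
clock: 15.48
tcp_pos: [0.5472, -0.237, 0.0382]
eef_rot: [0.704, 0.065, 0.704, -0.065]
contact_force: [-0.4, -0.5, -1.0]
finger_gap: 0.0385
clock: 15.72
tcp_pos: [0.5473, -0.2371, 0.0379]
eef_rot: [0.704, 0.065, 0.704, -0.065]
contact_force: [-2.4, 0.5, 4.1]
finger_gap: 0.0383
clock: 15.98
tcp_pos: [0.5474, -0.2371, 0.0379]
eef_rot: [0.704, 0.065, 0.704, -0.065]
contact_force: [-4.9, 1.0, 10.6]
finger_gap: 0.0382
```

```bash
python3 -m crank '[{"tx":-0.1,"tz":-0.1,"ty":0,"roll":0},{"tx":0,"tz":-0.1,"ty":0,"roll":0},{"tx":0,"tz":0,"ty":0,"roll":0}]'
python3 -c "
from look import *
look('w10')"
```

```text
clock: 16.35
tcp_pos: [0.5468, -0.237, 0.0379]
eef_rot: [0.705, 0.064, 0.703, -0.065]
contact_force: [2.4, 1.5, 2.0]
finger_gap: 0.0381
t 16.35 tcp [ 0.5468 -0.237   0.0379] in mount mm [43.7 -0.1 37.9] F [2.4 1.5 2. ] gap 0.0381
axes in mount x,y,z: [[0.003, 0.001, 1.0], [-0.0, 1.0, -0.001], [-1.0, -0.0, 0.003]]
```

View pics/w10.png

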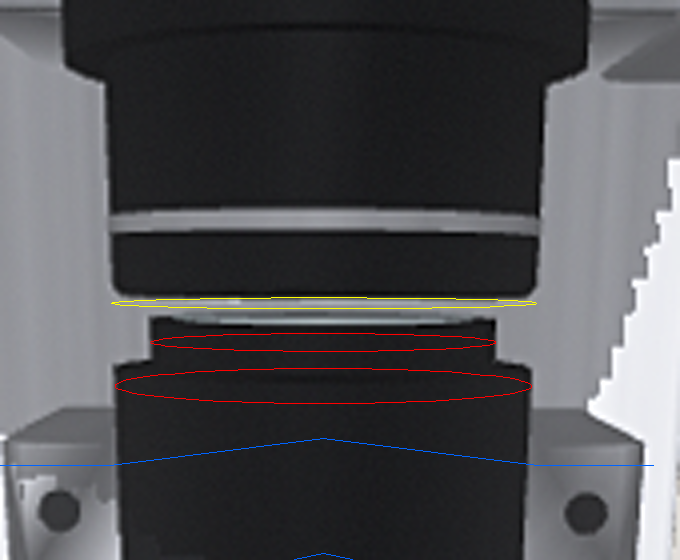

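```bash
python3 -m crank '[{"tx":-0.05,"tz":-0.1,"ty":0,"roll":0},{"tx":0,"tz":0,"ty":0,"roll":0}]'
python3 -m crank '[{"tx":0,"tz":-0.1,"ty":0,"roll":0},{"tx":0,"tz":0,"ty":0,"roll":0}]'
python3 -m crank '[{"tx":0,"tz":-0.1,"ty":0,"roll":0},{"tx":0,"tz":0,"ty":0,"roll":0}]'
python3 -c "
from look import *
look('w11')"
```

```text
clock: 16.65
tcp_pos: [0.5447, -0.2366, 0.038]
eef_rot: [0.704, 0.064, 0.704, -0.065]
contact_force: [3.0, 0.5, 2.9]
finger_gap: 0.0383
clock: 16.9
tcp_pos: [0.5437, -0.2365, 0.038]
eef_rot: [0.705, 0.065, 0.704, -0.065]
contact_force: [4.4, -0.1, 2.3]
finger_gap: 0.0386
clock: 17.15
tcp_pos: [0.5432, -0.2363, 0.038]
eef_rot: [0.705, 0.064, 0.703, -0.065]
contact_force: [5.9, 0.5, 1.9]
finger_gap: 0.0381
t 17.15 tcp [ 0.5432 -0.2363  0.038 ] in mount mm [40.1 -0.1 38. ] F [5.9 0.5 1.9] gap 0.0381
axes in mount x,y,z: [[0.002, 0.0, 1.0], [-0.0, 1.0, -0.0], [-1.0, -0.0, 0.002]]
```

View pics/w11.png

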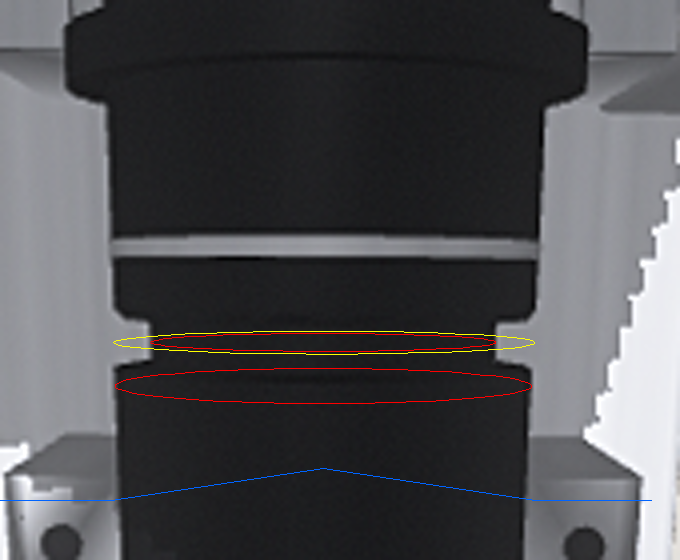

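The objective is butted: the gap has closed and the axial force is rising. Now I'll press down.

```bash
python3 -m crank '[{"tx":0.1,"tz":0,"ty":0,"roll":0},{"tx":0.1,"tz":0,"ty":0,"roll":0},{"tx":0,"tz":0,"ty":0,"roll":0},{"tx":0,"tz":0,"ty":0,"roll":0}]'
python3 -c "
from look import *
st8()"
```

```text
clock: 17.7
tcp_pos: [0.5433, -0.2364, 0.0379]
eef_rot: [0.705, 0.064, 0.704, -0.065]
contact_force: [1.6, 2.6, 11.8]
finger_gap: 0.0387
t 17.7 tcp [ 0.5433 -0.2364  0.0379] in mount mm [40.2 -0.2 37.9] F [ 1.6  2.6 11.8] gap 0.0387
axes in mount x,y,z: [[0.002, 0.0, 1.0], [-0.0, 1.0, -0.0], [-1.0, -0.0, 0.002]]
```

```bash
python3 -m crank '[{"tx":0.02,"tz":0,"ty":0,"roll":0},{"tx":0,"tz":0,"ty":0,"roll":0},{"tx":0,"tz":0,"ty":0,"roll":0},{"tx":0,"tz":0,"ty":0,"roll":0},{"tx":0,"tz":0,"ty":0,"roll":0},{"tx":0,"tz":0,"ty":0,"roll":0}]'
python3 -c "
from look import *
look('w12',150,0,420,420,1.4)
s=camera('scene');crop(s,270,210,430,325,5,'pics/s12.png');t=camera('top');cv2.imwrite('pics/t12.png',t['pixels'][:,:,::-1]);st8()"
```

```text
clock: 18.45
tcp_pos: [0.5433, -0.2363, 0.0378]
eef_rot: [0.705, 0.064, 0.704, -0.065]
contact_force: [2.2, 1.8, 12.9]
finger_gap: 0.0383
t 18.45 tcp [ 0.5433 -0.2363  0.0378] in mount mm [40.1 -0.1 37.8] F [ 2.2  1.8 12.9] gap 0.0383
axes in mount x,y,z: [[0.001, 0.0, 1.0], [-0.0, 1.0, -0.0], [-1.0, -0.0, 0.001]]
t 18.6 tcp [ 0.5433 -0.2363  0.0378] in mount mm [40.1 -0.1 37.8] F [ 2.4  2.9 13. ] gap 0.0387
axes in mount x,y,z: [[0.001, 0.0, 1.0], [-0.0, 1.0, -0.0], [-1.0, -0.0, 0.001]]
```

View pics/w12.png

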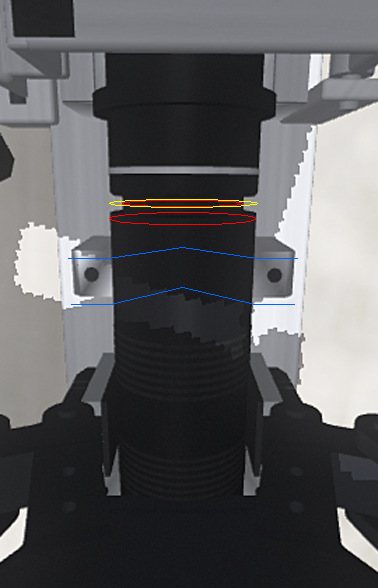

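View pics/s12.png

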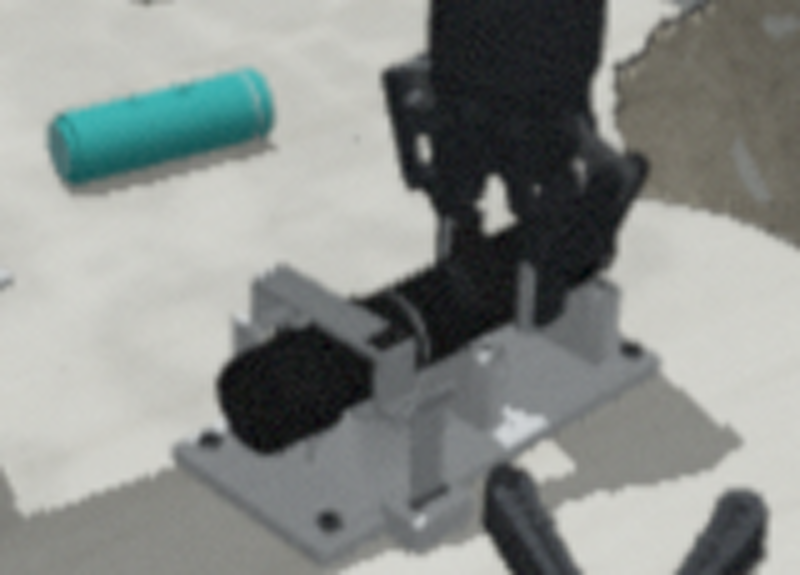

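View pics/t12.png

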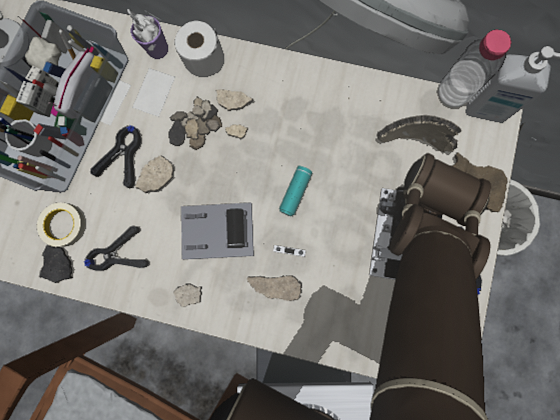

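Everything is steady. The strap is shut, the objective is butted and coaxial, the push is about 13 N, and nothing else on the desk has moved. Handing in.

```bash
python3 -c "
from rig import *
print(sign_off())"
```

```text
the job is handed in; nothing more can be done
None
```

The scope is set up and I handed the job in at 18.6 s, with the arm still holding the objective pressed in the front V; no verdict came back.

- **Strap:** I pressed it down with shut fingers until the latch gave way. The force rose to about 18 N and then dropped to zero. With the finger away, the strap stayed flat and shut.
- **Objective:** I took the long barrel with the bright front ring from the rack's left place and lowered it into the front V with its front lens towards the sherd. I then slid it back until the gap to the eyepiece tube closed.
- **Last checks:** The push is a steady 13 N down, with about 3 N sideways. The tool lies within about 0.002 rad of the fitted mount axis, the grip is firm (gap 38 mm), and nothing is moving. In the top view, the extension tube, turquoise barrel, clamp bar and sherds look unmoved.

- **Not measured:** I had no direct reading of the force on each side of the V. From the push I estimate 8–11 N per side.
- **Small disagreements:** The scene camera showed a steady offset of about 2 px from the fitted mount. Butting the barrel may have moved the eyepiece tube about 1 mm, within its end play.

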